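Unlock and pop open the bread bin

TASK

Open the bread bin on the worktop: slide the grey lock on its sloping front fully to its end stop, then press in the round steel button it has uncovered, so that the wooden lid springs up and stands open. Leave the lock at its end stop, and do not shift or knock over the things standing around the bin.

Things in the scene. Friction and masses are not known exactly. Their poses are not given: they have to be found in the camera images.
- bin: White bread bin fixed to the worktop, 320 mm wide (its y), 270 mm deep (its x, -150 to +120), rim 160 mm, shut lid's top 173 mm high. Origin on the worktop; x points from its front to its back, z up; yaw 0.95 to 1.5 rad, so its front faces the robot's right. Its front is an upright face 100 mm high at x = -150; above it a fascia slopes up and back to x = -80, z = 149 mm.
- fascia (a point): Point on the sloping fascia's surface at bin x = -113, y = 0, z = 126 mm. Axes: z = the fascia's outward normal, leaning 35 deg from vertical to the bin's front, (-0.574, 0, 0.819) in the bin's frame; y = bin's y; x = up the slope. The lid's rail runs above it, so a gripper must come tilted 30 to 45 deg from vertical, pointing down and to the bin's back, about along -z.
- lock_fin (a point): Point on the lock's grip, a grey upright fin 12 mm thick along the bin's y and 28 mm along the slope, its top 44 mm off the fascia along the normal. The point is on the fin's centre line, 38 mm off the fascia. Axes as for fascia; it slides along +y. It stands on the cover plate.
- lock_plate (a point): Centre of the upper face of the lock's flat grey cover plate, 36 mm (along the slope) by 72 mm (along y), 15 mm off the fascia. It is one piece with the fin, reaching from 60 mm on the fin's -y side to 12 mm on its +y side, and covers the button at first. Axes as for fascia.
- lock (a joint): Travel of the lock along the bin's +y, m: 0 = locked, 0.070 = end stop (fully unlocked). Starts between 0 and 0.012. Plain friction of about 2 N, no spring: stays where it is left. Until it is within about 6 mm of the end stop it blocks the button.
- button_top (a point): Centre of the top of the round steel release button, 26 mm in diameter, standing 9 mm off the fascia when out; at y = -55 mm of the bin, on the same line along y as the fin. Axes as for fascia; pressed along -z. With the lock at its end stop the cover plate's edge is 45 mm to the +y side of the button's centre, the fin 105 mm.
- button (a joint): How far the button is pressed, m: 0 = out, 0.008 = fully in. Springs back; fully in takes about 4 to 5 N. The lid is let go at about 0.006.
- lid_rail (a point): Middle of the lid's lift rail, a steel bar 10 mm thick and 300 mm long along y, joined to the lid's front corners. Lid shut: at bin x = -124, z = 230 mm, 104 mm above the fascia. It swings up and back with the lid, which is hinged along the bin's back rim (x = 115, z = 160 mm).
- lid (a joint): Opening angle of the lid, rad: 0 = shut, held by the catch; when the catch is let go a spring lifts it in about 1 to 2 s to its stop at 1.25, where it stays.
- mug_a: Bystander: blue ceramic mug, 80 mm wide, 90 mm tall, loose; origin at the centre of its underside.
- mug_b: Bystander: second blue mug, the same; origin at the centre of its underside.
- caddy: Bystander: round tin caddy with cap, 88 mm wide, 108 mm tall, loose; origin at the centre of its underside.
- coaster: Bystander: cork coaster, 96 mm wide, 6 mm thick, loose, lying in front of the bin; origin at the centre of its underside.
- teaspoon: Bystander: steel teaspoon 140 mm long lying in front of the bin; origin near its middle.
- kettle: Bystander: white plastic kettle on its base, 170 mm wide, 210 mm tall, with a handle; loose, behind the bin (its +x side); origin at the centre of its underside.

How it is judged:
By the outcome, as a careful person would: the job done as asked, in the order asked, and still so for the second after the job is handed in, with the robot touching nothing.
It also fails if it takes over 40 s, if anything falls off the work surface, if the arm or the gripper's body presses on something with over 40 N, if the wrist force passes 120 N, or if a joint passes its speed limit or range.

ROBOT

A 6-joint arm with a two-finger parallel gripper is mounted at the origin on the work surface. World frame = base frame: x ahead of the robot, y to its left, z up, the work surface at z = 0. Lengths are in mm, angles in degrees, forces in N, time in s.
With the tool pointing down it reaches from about 400 to 925 mm from the base axis. Payload 3.4 kg.
Tool frame: the origin (TCP) lies at the very end of the fingers, on their centre line; the grasp point (between the pads) lies 19 mm behind it (bot.grip_depth is the distance from the TCP to the grasp point, in mm); z points along the fingers, y is the line along which they close (so a half turn about z gives the same grasp; the last joint's range is limited). The gripper opens to 85 mm and grips with 20 to 120 N. Pads are 22 mm wide; open, the fingers measure 114 mm over their backs; the gripper's body (76 mm by 85 mm) begins 54 mm behind the grasp point. The pads swing forward as they close: fully open they stand 13 mm farther back than shut.
Start: joints at [-75.43, 17.578, 86.31, -0, 76.112, -4.211], TCP at [185.104, -544.397, 231.305] pointing down, gripper open.
Joint ranges: [-179.03, 179.03], [-60, 130.46], [8.19, 133.38], [-81.62, 261.62], [5.75, 156.47], [-153.77, 153.77]. Speed limits (degrees/s): [147.25, 147.25, 180, 180, 180, 180].

INTERFACE

Orientations are given as [roll, pitch, yaw] about the fixed x, y, z axes, in that order (R = Rz(yaw) Ry(pitch) Rx(roll)).
In Python, from rig import bot gives the robot as it stands.
- The arm moves only by the tool play_rows, never from a script. Its argument "increments" is a list of rows, each an object with "turn": the turn, a rotation vector about the tool's x, y, z in degrees, a list of three; "xyz": the shift along the tool's x, y, z in cm, a list of three; "grip": the closure, from -1 (fully open) to 1 (shut). A call has 1 to 20 rows; each row is the pose to reach, as a shift and turn from the pose commanded when the call began, along the tool's axes at that moment; what a row does not reach only later rows make up. A row lasts 1/8 s, in which the tool goes at most 62.5 mm and 10.7 degrees, less where a joint would pass 70% of its speed; a pose out of reach is approached as far as the arm can. A call with a gripper value outside its range is refused whole. The fingers move at their own pace and stop on an object; "force" is the grip in N (left out, the last holds). Time passes only in rows, so rows that repeat a pose let the fingers close. It gives the time, the measured TCP pose, the force, the opening and the grip force at its end, in the units of the state.
- bot.get_state(): the state, without advancing time (a new reading comes with each control period).
- bot.capture(name): name is "scene" or "top" or "wrist"; returns a dict with "pixels" (480x640x3 uint8, red, green, blue), "mtx" (3x3 intrinsics, pixels), "R" (3x3) and "t" (3): a world point X has camera coordinates R X + t. Camera axes: x right, y down, z forward; pixel columns grow to the right and rows downward; lengths in mm; the calibration is good to about 2 mm. A picture is of the moment at which its call begins. There is no depth.
- bot.sign_off(): hands the job in; it is judged then, once.
The state is a dict: "clock": time; "joints": joint angles; "dq": joint speeds; "joint_efforts": joint torques, N m; "position": TCP position; "eef_rot": TCP orientation; "ft_force": force on the tool from outside, world axes, zero at the start; "ft_torque": the same for the moment, N m; "width": opening from 0.0 (shut) to 1.0 (fully open); "grip_force": force on a finger pad.
Only numpy, scipy, OpenCV 4.12 (cv2) and the standard library are available. Lean on these libraries where they do the work, as an engineer would, in place of code of your own. Each camera call takes 0.05 s, during which the arm holds its last target. There are 200 camera calls.

## Working session

There is one attempt and no reset: what is moved stays moved. The work goes in short steps, Python scripts to look and compute and a tool call to move; the robot and the scene stay as the last step left them, time stands still between calls to the robot, and variables do not carry over. Pictures are saved under pics/ and viewed, at most 10 in all, crops included, and the job is handed in when it is done.

Besides the shell and the picture viewer there is one more tool, called by a JSON object that holds its "fn" and its "kwargs", one argument or row to a line. play_rows: Moves the arm, as the interface text tells. Its arguments: {"type":"object","properties":{"increments":{"type":"array","items":{"type":"object","properties":{"turn":{"type":"array","items":{"type":"number"}},"xyz":{"type":"array","items":{"type":"number"}},"grip":{"type":"number"}}}},"force":{"type":"number"}},"required":["increments"]}

```bash
mkdir -p pics; python3 - <<'E'
from rig import bot
import cv2,numpy as np
s=bot.get_state();print(s)
for n in("scene","top"):
    c=bot.capture(n);cv2.imwrite(f"pics/{n}0.png",c["pixels"][:,:,::-1]);np.savez(f"{n}0.npz",**c)
    print(n,c["mtx"].tolist(),(-c["R"].T@c["t"]).round(),c["R"].round(3).tolist())
E
```

```text
{'clock': 0.0, 'joints': array([-7.54287234e+01,  1.76228066e+01,  8.63810370e+01,  5.86791151e-05,
        7.61123031e+01, -4.21164185e+00]), 'dq': array([ 0.01089337, -0.01827451,  0.06186507,  0.0034931 ,  0.12308464,
       -0.02841607]), 'joint_efforts': array([ 3.10837444e-03, -4.57545948e+01, -2.51919866e+01,  3.50974215e-04,
        1.32881664e-02, -2.21451342e-05]), 'position': array([ 184.94248818, -543.72859347,  230.3943693 ]), 'eef_rot': array([-1.79884171e+02, -8.58668858e-03,  1.87828956e+01]), 'ft_force': array([-0.26614832,  0.60921672, -0.51194819]), 'ft_torque': array([-0.01087388, -0.01526553, -0.06886773]), 'grip_force': 0.0, 'width': 1.0006141909817798}
scene [[502.98660062303907, 0.0, 310.597102913284], [0.0, 502.98660062303907, 240.40119292097714], [0.0, 0.0, 1.0]] [1144.  182.  912.] [[-0.2, 0.98, 0.007], [0.767, 0.161, -0.621], [-0.609, -0.119, -0.784]]
top [[472.0769728741639, 0.0, 310.22644081832937], [0.0, 472.0769728741639, 239.60012215042724], [0.0, 0.0, 1.0]] [ 459.   78. 1052.] [[-0.02, -1.0, -0.011], [-0.994, 0.021, -0.107], [0.108, 0.009, -0.994]]
```

View pics/scene0.png

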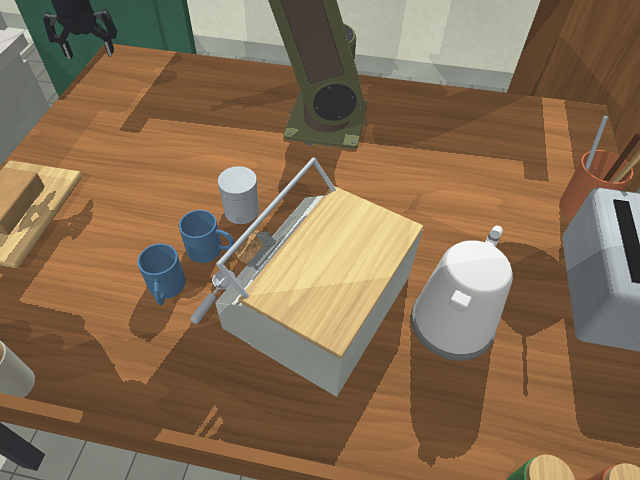

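View pics/top0.png

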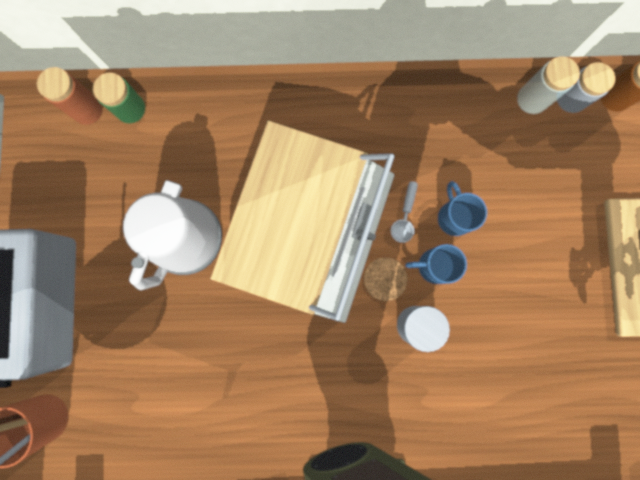

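```bash
python3 - <<'E'
import cv2,numpy as np
def load(n): return np.load(n+"0.npz")
c=load("top");im=cv2.cvtColor(c["pixels"],cv2.COLOR_RGB2HSV)
for p in[(300,180),(260,250),(230,250),(300,400),(345,260),(360,220)]: print(p,im[p[1],p[0]])
def ray(c,uv,z):
    C=-c["R"].T@c["t"];d=c["R"].T@np.linalg.inv(c["mtx"])@np.r_[uv,1]
    return C+d*(z-C[2])/d[2]
for n,box in(("top",(200,110,390,330)),("scene",(230,180,430,370))):
    c=load(n);hsv=cv2.cvtColor(c["pixels"],cv2.COLOR_RGB2HSV)
    m=((hsv[...,0]<30)&(hsv[...,0]>14)&(hsv[...,2]>150)&(hsv[...,1]>60)).astype(np.uint8)*255
    M=np.zeros_like(m);x0,y0,x1,y1=box;M[y0:y1,x0:x1]=m[y0:y1,x0:x1]
    M=cv2.morphologyEx(M,cv2.MORPH_OPEN,np.ones((5,5)))
    k=max(cv2.findContours(M,0,1)[0],key=cv2.contourArea)
    P=np.array([ray(c,p[0],173)[:2] for p in k],np.float32)
    r=cv2.minAreaRect(P);print(n,cv2.contourArea(k),r,cv2.boxPoints(r).round(1).tolist())
cs=[load(n)["pixels"][:,:,::-1] for n in("top","scene")]
a=cv2.resize(cs[0][140:330,290:430],None,fx=3,fy=3,interpolation=2);b=cv2.resize(cs[1][150:330,190:340],None,fx=2.5,fy=2.5,interpolation=2)
o=np.zeros((570,800,3),np.uint8);o[:,:420]=a;o[:450,420:795]=b;cv2.imwrite("pics/crop.png",o)
E
```

```text
(300, 180) [ 21  92 235]
(260, 250) [ 22  89 242]
(230, 250) [ 23  88 241]
(300, 400) [ 13 142 188]
(345, 260) [ 66   5 241]
(360, 220) [ 94  11 162]
top 18089.5 ((601.3204956054688, 123.79782104492188), (205.59927368164062, 325.9061584472656), 69.63130950927734) [[412.79998779296875, 84.0999984741211], [718.2999877929688, -29.299999237060547], [789.9000244140625, 163.5], [484.29998779296875, 276.8999938964844]]
scene 15928.0 ((603.8667602539062, 124.37144470214844), (203.92906188964844, 322.9526672363281), 69.755615234375) [[417.1000061035156, 84.5999984741211], [720.0999755859375, -27.200000762939453], [790.7000122070312, 164.1999969482422], [487.6000061035156, 275.8999938964844]]
```

View pics/crop.png

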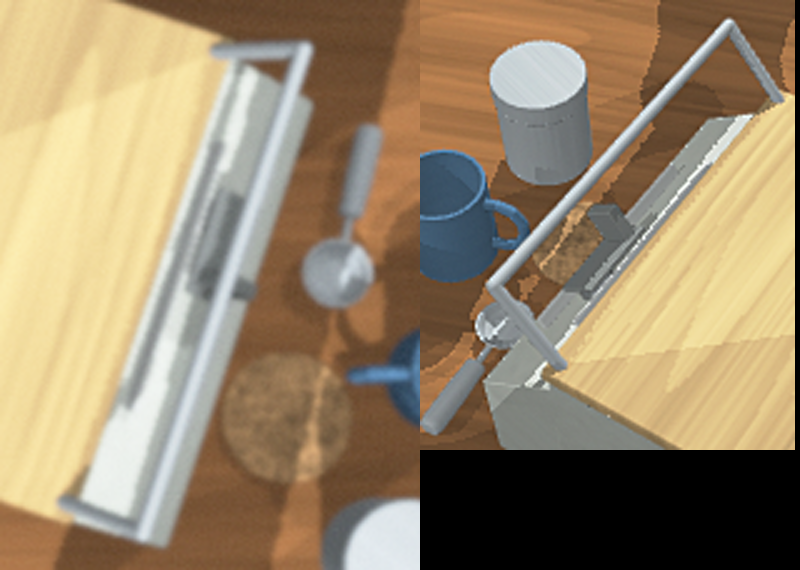

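```bash
cat >h.py <<'E'
import numpy as np
from scipy.spatial.transform import Rotation as Ro
YAW=69.7
Rb=Ro.from_euler('z',YAW,degrees=True).as_matrix()
B=np.array([602.6,124.1,0])-Rb@[17.5,0,0]
N=np.array([-.574,0,.819]);U=np.array([.819,0,.574])
def fas(y,h,u=0): return B+Rb@(np.array([-113,y,126])+h*N+u*U)
def ray(c,uv,z):
    C=-c["R"].T@c["t"];d=c["R"].T@np.linalg.inv(c["mtx"])@np.r_[uv,1]
    return C+d*(z-C[2])/d[2]
def tob(p): return Rb.T@(p-B)
def proj(c,p):
    q=c["mtx"]@(c["R"]@p+c["t"]);return (q[:2]/q[2]).round(1)
E
python3 - <<'E'
from h import *
T=np.load("top0.npz");S=np.load("scene0.npz")
print("B",B)
for uvT,uvS in(((391.7,156),(314,158.8)),((340,320),(219.2,264.8))):
    print(tob(ray(T,uvT,230)).round(1)); print(tob(ray(S,uvS,230)).round(1))
for y in(-20,-8): 
    p=fas(y,44);print(y,p.round(),proj(T,p),proj(S,p), tob(ray(T,(373,236.5),p[2])).round(1),tob(ray(S,(262.8,234.8),p[2])).round(1))
E
```

```text
B [596.5286261  107.68694364   0.        ]
[-126.1 -151.5  230. ]
[-124.1  152.6  230. ]
[-131.9  152.   230. ]
[-122.1 -151.5  230. ]
-20 [567. -29. 162.] [370.5 232.2] [260.1 234.6] [-145.3  -13.7  162. ] [-133.5  -17.8  162. ]
-8 [556. -25. 162.] [368.5 238.1] [263.7 230.5] [-145.3  -13.7  162. ] [-133.5  -17.8  162. ]
```

```bash
cat >>h.py <<'E'
def Rt(tilt=43):
    a=np.radians(tilt);z=Rb@[np.sin(a),0,-np.cos(a)];y=-Rb[:,1];return np.c_[np.cross(y,z),y,z]
def rel(y,h,u=-3,back=0,tilt=43,turn=True):
    from rig import bot
    s=bot.get_state();R0=Ro.from_euler('xyz',s["eef_rot"],degrees=True).as_matrix();R1=Rt(tilt)
    p=fas(y,h,u)-back*R1[:,2]
    print("target",p.round(1),"xyz cm",(R0.T@(p-s["position"])/10).round(2),"turn",Ro.from_matrix(R0.T@R1).as_rotvec(degrees=True).round(1))
    e=s["position"]-fas(0,0)
    q=Rb.T@e;print("t",round(s["clock"],2),"now y,h,u",q[1].round(1),(q@N).round(1),(q@U).round(1),"F bin",(Rb.T@s["ft_force"]).round(1),"w",round(s["width"],3),"J",s["joints"].round())
E
python3 -c "
from h import *
rel(-55,24,back=130)"
```

```text
target [ 572.5 -115.8  239. ] xyz cm [ 50.47 -28.05  -0.8 ] turn [ 19.   40.  -48.5]
t 0.1 now y,h,u 160.0 453.4 -464.9 F bin [-0.7  0.1 -0.9] w 1.002 J [-75.  18.  86.   0.  76.  -4.]
```

{"fn": "play_rows", "kwargs": {
  "increments": [
    {"xyz": [5, -3, -1], "turn": [2, 4, -5], "grip": 1},
    {"xyz": [10, -6, -1.5], "turn": [4, 8, -10], "grip": 1},
    {"xyz": [15, -8.5, -2], "turn": [6, 12, -15], "grip": 1},
    {"xyz": [20, -11, -2], "turn": [8, 16, -19], "grip": 1},
    {"xyz": [25, -14, -2], "turn": [10, 20, -24], "grip": 1},
    {"xyz": [30, -17, -2], "turn": [12, 24, -29], "grip": 1},
    {"xyz": [35, -19.5, -2], "turn": [13.5, 28, -34], "grip": 1},
    {"xyz": [40, -22.5, -1.5], "turn": [15, 32, -39], "grip": 1},
    {"xyz": [45, -25, -1], "turn": [17, 36, -44], "grip": 1},
    {"xyz": [50.5, -28, -0.8], "turn": [19, 40, -48.5], "grip": 1},
    {"xyz": [50.5, -28, -0.8], "turn": [19, 40, -48.5], "grip": 1},
    {"xyz": [50.5, -28, -0.8], "turn": [19, 40, -48.5], "grip": 1},
    {"xyz": [50.5, -28, -0.8], "turn": [19, 40, -48.5], "grip": 1},
    {"xyz": [50.5, -28, -0.8], "turn": [19, 40, -48.5], "grip": 1}
  ]
}}

```text
clock: 1.85
position: [572.7, -117.7, 239.8]
eef_rot: [179.9, -42.9, 69.7]
ft_force: [0.3, 0.4, -0.4]
width: -0.0
grip_force: 0.0
```

```bash
python3 - <<'E'
from h import *
from rig import bot
import cv2
rel(-55,24)
c=bot.capture("wrist");s=bot.capture("scene")
np.savez("wrist1.npz",**c)
for y in(-21,-9):
  for h in(15,44): print(y,h,proj(c,fas(y,h)),proj(s,fas(y,h)))
o=np.zeros((480,800,3),np.uint8);o[:,:640]=c["pixels"][:,:,::-1]
cv2.imwrite("pics/w1.png",o[:,:640]);cv2.imwrite("pics/s1.png",cv2.resize(s["pixels"][80:380,100:500,::-1],None,fx=2,fy=2))
E
```

```text
target [603.3 -32.6 143.9] xyz cm [ 0.11 -0.11 13.17] turn [0.1 0.1 0. ]
t 1.85 now y,h,u -55.8 154.4 -22.0 F bin [ 0.5 -0.1 -0.4] w -0.0 J [-40.  24.  90.  40.  85. -31.]
-21 15 [272.9 222.8] [267.7 246.1]
-21 44 [268.1 227.6] [259.8 234.9]
-9 15 [257.7 222.8] [271.2 242. ]
-9 44 [251.2 227.6] [263.4 230.8]
```

View pics/w1.png

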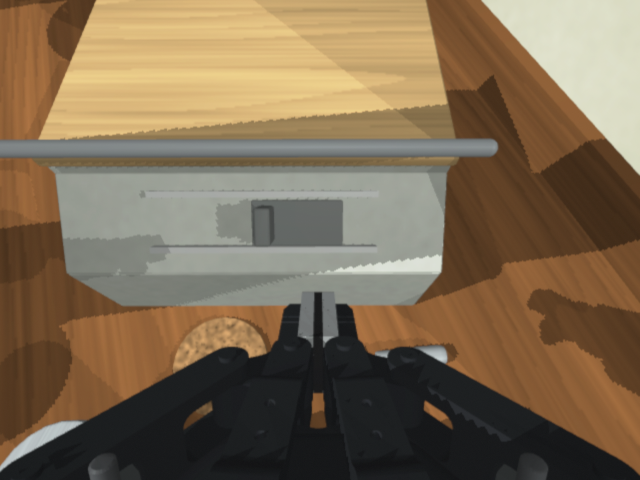

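View pics/s1.png

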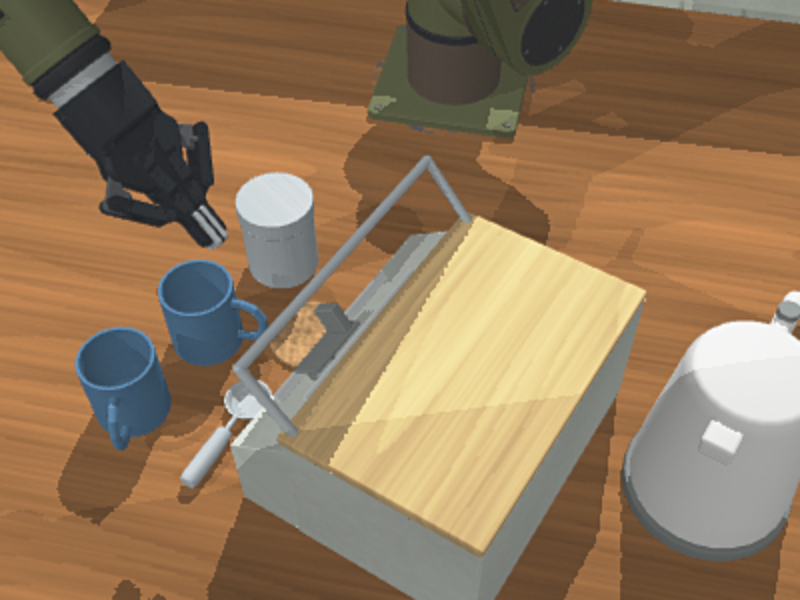

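{"fn": "play_rows", "kwargs": {
  "increments": [
    {"xyz": [0, -0.1, 3], "grip": 1},
    {"xyz": [0.1, -0.1, 6], "grip": 1},
    {"xyz": [0.1, -0.1, 8.5], "grip": 1},
    {"xyz": [0.1, -0.1, 10.5], "grip": 1},
    {"xyz": [0.1, -0.1, 12], "grip": 1},
    {"xyz": [0.1, -0.1, 12.8], "grip": 1},
    {"xyz": [0.1, -0.1, 13.2], "grip": 1},
    {"xyz": [0.1, -0.1, 13.2], "grip": 1},
    {"xyz": [0.1, -0.1, 13.2], "grip": 1}
  ]
}}

```text
validation failed for argument at $.in...
```

```bash
python3 - <<'E'
from h import *
from rig import bot
import cv2
rel(30,24)
c=bot.capture("wrist");s=bot.capture("scene")
o=np.zeros((600,800,3),np.uint8);o[:300,:400]=cv2.resize(c["pixels"][:,:,::-1],(400,300));o[300:,:400]=cv2.resize(s["pixels"][150:330,180:420,::-1],(400,300))
cv2.imwrite("pics/w2.png",o[:,:400])
E
```

```text
target [523.6  -3.1 143.9] xyz cm [ 0.1  -8.61 13.14] turn [0.1 0.1 0. ]
t 1.95 now y,h,u -55.9 154.3 -21.9 F bin [-0.6  1.2  0.2] w -0.002 J [-40.  24.  90.  40.  85. -31.]
```

View pics/w2.png

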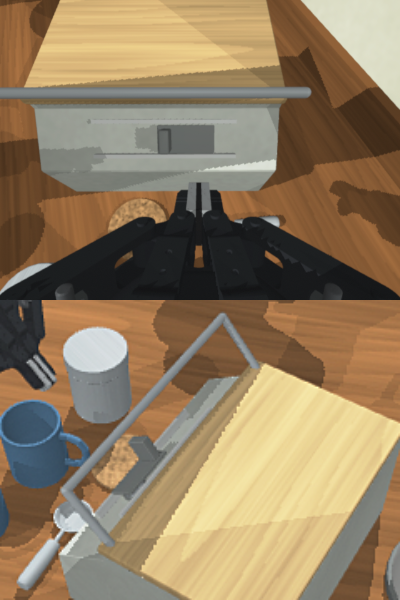

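The move was refused (it seems every row needs a "turn") and the pictures show the arm has not moved. I'll send it again with turns.

{"fn": "play_rows", "kwargs": {
  "increments": [
    {"xyz": [0, -0.1, 3], "turn": [0, 0, 0], "grip": 1},
    {"xyz": [0.1, -0.1, 6], "turn": [0, 0, 0], "grip": 1},
    {"xyz": [0.1, -0.1, 8.5], "turn": [0, 0, 0], "grip": 1},
    {"xyz": [0.1, -0.1, 10.5], "turn": [0, 0, 0], "grip": 1},
    {"xyz": [0.1, -0.1, 12], "turn": [0, 0, 0], "grip": 1},
    {"xyz": [0.1, -0.1, 12.8], "turn": [0, 0, 0], "grip": 1},
    {"xyz": [0.1, -0.1, 13.2], "turn": [0, 0, 0], "grip": 1},
    {"xyz": [0.1, -0.1, 13.2], "turn": [0, 0, 0], "grip": 1},
    {"xyz": [0.1, -0.1, 13.2], "turn": [0, 0, 0], "grip": 1}
  ]
}}

```text
clock: 3.18
position: [603.9, -31.9, 143.7]
eef_rot: [179.9, -42.9, 69.8]
ft_force: [-0.8, -0.5, -0.1]
width: -0.001
grip_force: 0.0
```

```bash
python3 - <<'E'
from h import *
from rig import bot
import cv2
rel(30,24)
c=bot.capture("wrist");s=bot.capture("scene")
o=np.zeros((600,800,3),np.uint8);o[:300,:400]=cv2.resize(c["pixels"][:,:,::-1],(400,300));o[300:,:400]=cv2.resize(s["pixels"][150:330,180:420,::-1],(400,300))
cv2.imwrite("pics/w3.png",o[:,:400])
E
```

```text
target [523.6  -3.1 143.9] xyz cm [-0.03 -8.54 -0.09] turn [0.1 0.1 0.1]
t 3.17 now y,h,u -55.4 23.3 -2.5 F bin [-0.7  0.6 -0.1] w -0.001 J [-32.  29.  98.  45.  70. -34.]
```

View pics/w3.png

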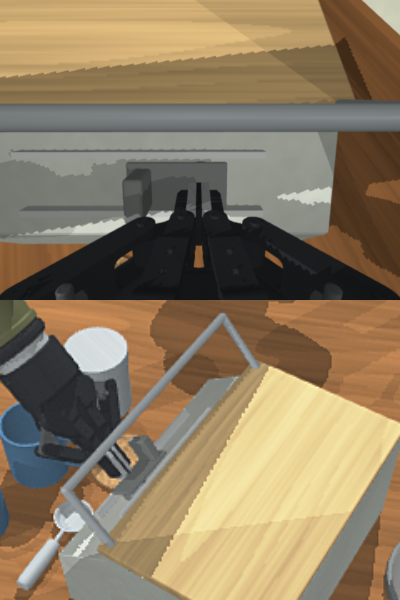

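The fingers are over the plate, at its centre (200,190), with the fin's side free to the left at (150,190). Next I push.

{"fn": "play_rows", "kwargs": {
  "increments": [
    {"xyz": [0, -1, 0], "turn": [0, 0, 0], "grip": 1},
    {"xyz": [0, -1.7, 0], "turn": [0, 0, 0], "grip": 1},
    {"xyz": [0, -2.4, 0], "turn": [0, 0, 0], "grip": 1},
    {"xyz": [0, -3.1, 0], "turn": [0, 0, 0], "grip": 1},
    {"xyz": [0, -3.8, 0], "turn": [0, 0, 0], "grip": 1},
    {"xyz": [0, -4.5, 0], "turn": [0, 0, 0], "grip": 1},
    {"xyz": [0, -5.2, 0], "turn": [0, 0, 0], "grip": 1},
    {"xyz": [0, -5.9, 0], "turn": [0, 0, 0], "grip": 1},
    {"xyz": [0, -6.6, 0], "turn": [0, 0, 0], "grip": 1},
    {"xyz": [0, -7.2, 0], "turn": [0, 0, 0], "grip": 1},
    {"xyz": [0, -7.7, 0], "turn": [0, 0, 0], "grip": 1},
    {"xyz": [0, -7.9, 0], "turn": [0, 0, 0], "grip": 1}
  ]
}}

```text
clock: 4.78
position: [529.2, -4.0, 143.3]
eef_rot: [179.9, -42.9, 69.8]
ft_force: [0.9, -2.0, 0.6]
width: -0.002
grip_force: 1.0
```

```bash
python3 -c "
from h import *
rel(30,24)"
```

```text
target [523.6  -3.1 143.9] xyz cm [-0.04 -0.56 -0.13] turn [0.  0.1 0.1]
t 4.78 now y,h,u 24.4 22.8 -2.5 F bin [-1.6 -1.5  0.6] w -0.002 J [-33.  25. 108.  46.  67. -40.]
```

Small pushes now, until the force rises at the end stop.

{"fn": "play_rows", "kwargs": {
  "increments": [
    {"xyz": [0, -0.2, 0], "turn": [0, 0, 0], "grip": 1},
    {"xyz": [0, -0.4, 0], "turn": [0, 0, 0], "grip": 1},
    {"xyz": [0, -0.6, 0], "turn": [0, 0, 0], "grip": 1},
    {"xyz": [0, -0.7, 0], "turn": [0, 0, 0], "grip": 1},
    {"xyz": [0, -0.7, 0], "turn": [0, 0, 0], "grip": 1}
  ]
}}

```text
clock: 5.4
position: [525.1, -2.6, 143.3]
eef_rot: [179.7, -42.9, 69.8]
ft_force: [6.8, -1.0, -1.9]
width: -0.002
grip_force: 3.4
```

```bash
python3 -c "
from h import *
rel(35,24)"
```

```text
target [518.9  -1.4 143.9] xyz cm [-0.03 -0.63 -0.11] turn [0.3 0.1 0.1]
t 5.4 now y,h,u 28.7 22.9 -2.5 F bin [ 1.4 -6.8 -1.9] w -0.002 J [-34.  24. 109.  46.  67. -40.]
```

{"fn": "play_rows", "kwargs": {
  "increments": [
    {"xyz": [0, -0.2, 0], "turn": [0, 0, 0], "grip": 1},
    {"xyz": [0, -0.3, 0], "turn": [0, 0, 0], "grip": 1},
    {"xyz": [0, -0.3, 0], "turn": [0, 0, 0], "grip": 1}
  ]
}}

```text
clock: 5.78
position: [524.8, -2.7, 143.5]
eef_rot: [179.4, -42.8, 69.8]
ft_force: [14.7, 1.2, -6.3]
width: -0.0
grip_force: 6.1
```

```bash
python3 -c "
from h import *
rel(35,24)"
```

```text
target [518.9  -1.4 143.9] xyz cm [-0.03 -0.6  -0.1 ] turn [0.5 0.2 0.1]
t 5.78 now y,h,u 29.0 23.1 -2.6 F bin [  6.2 -13.4  -6.3] w -0.0 J [-34.  24. 109.  46.  67. -40.]
```

{"fn": "play_rows", "kwargs": {
  "increments": [
    {"xyz": [0, 1, 0], "turn": [0, 0, 0], "grip": 1},
    {"xyz": [0, 2.5, -1.5], "turn": [0, 0, 0], "grip": 1},
    {"xyz": [0, 4.5, -3], "turn": [0, 0, 0], "grip": 1},
    {"xyz": [0, 6.5, -4], "turn": [0, 0, 0], "grip": 1},
    {"xyz": [0, 8, -4], "turn": [0, 0, 0], "grip": 1},
    {"xyz": [0, 8.9, -4], "turn": [0, 0, 0], "grip": 1},
    {"xyz": [0, 8.9, -4], "turn": [0, 0, 0], "grip": 1},
    {"xyz": [0, 8.9, -4], "turn": [0, 0, 0], "grip": 1}
  ]
}}

```text
clock: 6.78
position: [593.2, -56.2, 172.1]
eef_rot: [-179.9, -42.9, 69.7]
ft_force: [-0.6, -0.1, 0.4]
width: 0.001
grip_force: 0.0
```

```bash
python3 - <<'E'
from h import *
from rig import bot
import cv2
rel(-55,12,u=-2)
c=bot.capture("wrist");s=bot.capture("scene")
print("fin end",proj(c,fas(44,44)),proj(c,fas(56,44)),"btn",proj(c,fas(-55,9)),proj(s,fas(-55,9)),proj(s,fas(50,44)))
o=np.zeros((480,640+0,3),np.uint8)
cv2.imwrite("pics/w4.png",np.vstack([c["pixels"][200:480,:,::-1],cv2.resize(s["pixels"][170:290,180:420,::-1],(640,320))]))
E
```

```text
target [606.  -25.4 134.7] xyz cm [-0.11  0.14  5.01] turn [-0.1  0.1  0. ]
t 6.78 now y,h,u -53.7 61.8 -7.8 F bin [-0.3  0.5  0.4] w 0.001 J [-34.  27.  96.  43.  74. -33.]
fin end [109.8 282.9] [ 84.3 282.8] btn [319.8 266. ] [259.1 260.4] [280.5 211.5]
```

View pics/w4.png

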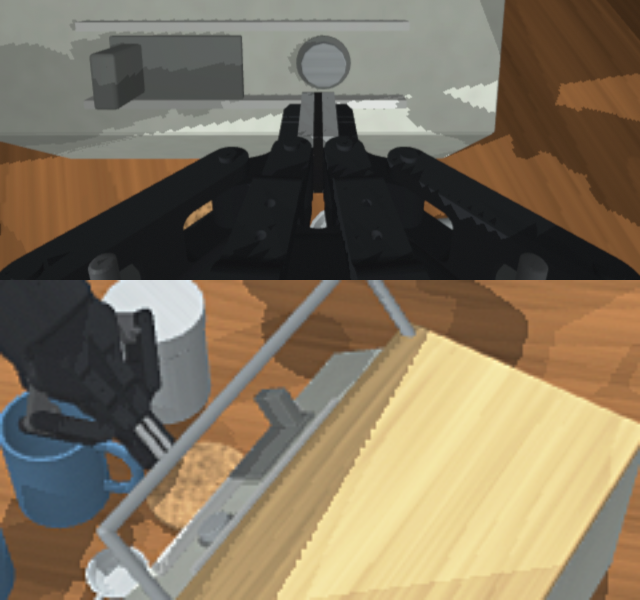

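{"fn": "play_rows", "kwargs": {
  "increments": [
    {"xyz": [0.1, 0.3, 2], "turn": [0, 0, 0], "grip": 1},
    {"xyz": [0.1, 0.3, 4], "turn": [0, 0, 0], "grip": 1},
    {"xyz": [0.1, 0.3, 4.8], "turn": [0, 0, 0], "grip": 1},
    {"xyz": [0.1, 0.3, 5.2], "turn": [0, 0, 0], "grip": 1},
    {"xyz": [0.1, 0.3, 5.5], "turn": [0, 0, 0], "grip": 1},
    {"xyz": [0.1, 0.3, 5.8], "turn": [0, 0, 0], "grip": 1},
    {"xyz": [0.1, 0.3, 6.1], "turn": [0, 0, 0], "grip": 1},
    {"xyz": [0.1, 0.3, 6.1], "turn": [0, 0, 0], "grip": 1}
  ]
}}

```text
clock: 7.88
position: [611.7, -18.7, 128.5]
eef_rot: [179.9, -42.9, 69.8]
ft_force: [-3.1, -3.0, 2.4]
width: 0.0
grip_force: 1.6
```

```bash
python3 -c "
from h import *
rel(-57,1,u=0)"
```

```text
target [610.6 -18.6 126.8] xyz cm [-0.14 -0.11  0.11] turn [0.1 0.1 0.1]
t 7.88 now y,h,u -58.1 2.2 1.2 F bin [-3.9  1.9  2.4] w 0.0 J [-30.  31.  99.  46.  68. -35.]
```

Contact with about 4–5 N. I press a bit more, hold, then retract.

{"fn": "play_rows", "kwargs": {
  "increments": [
    {"xyz": [-0.1, 0, 0.2], "turn": [0, 0, 0], "grip": 1},
    {"xyz": [-0.1, 0, 0.4], "turn": [0, 0, 0], "grip": 1},
    {"xyz": [-0.1, 0, 0.4], "turn": [0, 0, 0], "grip": 1}
  ]
}}

```text
clock: 8.25
position: [612.1, -18.2, 127.7]
eef_rot: [179.7, -42.9, 70.0]
ft_force: [-12.0, -13.4, 18.6]
width: 0.001
grip_force: 12.7
```

```bash
python3 - <<'E'
from h import *
from rig import bot
import cv2
rel(-57,1,u=0)
s=bot.capture("scene")
cv2.imwrite("pics/s5.png",s["pixels"][80:380,100:500,::-1])
E
```

```text
target [610.6 -18.6 126.8] xyz cm [-0.12 -0.13 -0.  ] turn [0.1 0.1 0.2]
t 8.25 now y,h,u -58.3 1.2 1.2 F bin [-16.7   6.7  18.6] w 0.001 J [-30.  31.  99.  46.  68. -35.]
```

View pics/s5.png

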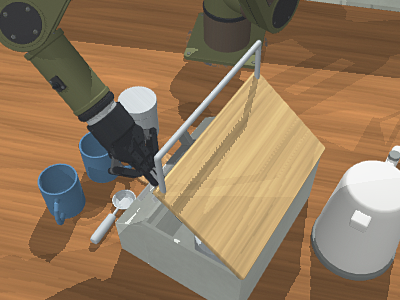

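The button is fully in and the lid is rising, with its front edge near (160,190) in the crop. I retract along the tool axis.

{"fn": "play_rows", "kwargs": {
  "increments": [
    {"xyz": [0, 0, -1], "turn": [0, 0, 0], "grip": 1},
    {"xyz": [0, 0, -3], "turn": [0, 0, 0], "grip": 1},
    {"xyz": [0, 0, -6], "turn": [0, 0, 0], "grip": 1},
    {"xyz": [0, 0, -9], "turn": [0, 0, 0], "grip": 1},
    {"xyz": [0, 0, -12], "turn": [0, 0, 0], "grip": 1},
    {"xyz": [0, 0, -15], "turn": [0, 0, 0], "grip": 1},
    {"xyz": [0, 0, -17], "turn": [0, 0, 0], "grip": 1},
    {"xyz": [0, 0, -17], "turn": [0, 0, 0], "grip": 1},
    {"xyz": [0, 0, -17], "turn": [0, 0, 0], "grip": 1},
    {"xyz": [0, 0, -17], "turn": [0, 0, 0], "grip": 1},
    {"xyz": [0, 0, -17], "turn": [0, 0, 0], "grip": 1},
    {"xyz": [0, 0, -17], "turn": [0, 0, 0], "grip": 1},
    {"xyz": [0, 0, -17], "turn": [0, 0, 0], "grip": 1},
    {"xyz": [0, 0, -17], "turn": [0, 0, 0], "grip": 1},
    {"xyz": [0, 0, -17], "turn": [0, 0, 0], "grip": 1},
    {"xyz": [0, 0, -17], "turn": [0, 0, 0], "grip": 1}
  ]
}}

```text
clock: 10.3
position: [572.1, -125.1, 249.6]
eef_rot: [179.9, -42.9, 69.8]
ft_force: [-0.1, 0.7, 0.1]
width: 0.001
grip_force: 0.0
```

```bash
python3 - <<'E'
from h import *
from rig import bot
import cv2
rel(-57,1,u=0)
s=bot.capture("scene");w=bot.capture("wrist")
print(proj(w,fas(50,44)))
cv2.imwrite("pics/s6.png",np.hstack([s["pixels"][80:380,100:500,::-1],cv2.resize(w["pixels"][:,:,::-1],(400,300))]))
E
```

```text
target [610.6 -18.6 126.8] xyz cm [-0.06 -0.1  16.7 ] turn [0.  0.1 0.1]
t 10.3 now y,h,u -57.9 166.5 -22.2 F bin [0.6 0.3 0.1] w 0.001 J [-41.  24.  89.  40.  86. -30.]
[172.1 225.1]
```

View pics/s6.png

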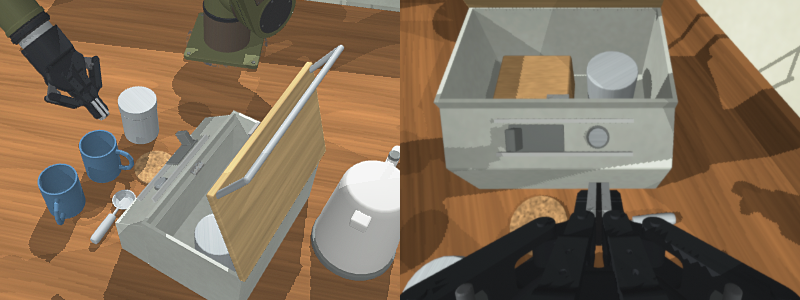

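The lid stands open. The fin is at its end stop (wrist crop about (514,138), predicted about (507,141)), the button is out, and the bystanders look unmoved.

```bash
python3 -c "
from rig import bot
print(bot.sign_off())"
```

```text
the job is handed in; nothing more can be done
None
```

The bread bin's lid stands open with the lock left at its end stop; the things around the bin look unmoved in the last picture, and the job was handed in after about 10 s of robot time.

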